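Snap the siphon cap back into a washing-machine dispenser drawer

ROBOT

A 6-joint arm with a two-finger parallel gripper is mounted at the origin on the work surface. World frame = base frame: x ahead of the robot, y to its left, z up, the work surface at z = 0. Lengths are in m, angles in rad, forces in N, time in s.
With the tool pointing down it reaches from about 0.225 to 0.875 m from the base axis. Payload 3.4 kg.
Tool frame: the origin (TCP) lies on the centre line of the jaws, within the pads' length; the fingertips stand 8 mm ahead of it and the grasp point (between the pads) lies 11 mm behind it; x points along the fingers, y is the direction in which the jaws open and shut, and the axes are right-handed (so a half turn about x gives the same grasp; the last joint's range is limited). The gripper opens to 85 mm and grips with 20 to 120 N. Pads are 22 mm wide; open, the fingers measure 114 mm over their backs; the gripper's body (76 mm by 85 mm) begins 54 mm behind the grasp point. The pads swing forward as they close: fully open they stand 13 mm farther back than shut.
Start: joints at [-1.353, 0.276, 1.505, -0, 1.361, -0.121], TCP at [0.191, -0.542, 0.205] pointing down, gripper open.
Joint ranges: [-2.89, 2.89], [-0.75, 2.08], [0.22, 2.7], [-1.18, 4.32], [0.11, 2.71], [-2.7, 2.7]. Speed limits (rad/s): [2.57, 2.57, 3.14, 3.14, 3.14, 3.14].

INTERFACE

Orientations are given as a unit quaternion [x, y, z, w].
In Python, from bench import ctrl gives the robot as it stands.
- The arm moves only by the tool step_arm, never from a script. Its arguments are lists of equal length, an entry for each row: "delta_pos": the shift along the tool's x, y, z normalised to -1 to 1, where 1 is 0.1 m, a list of three; "twist": the turn, a rotation vector about the tool's x, y, z normalised to -1 to 1, where 1 is 0.5 rad, a list of three; "fingers": the closure, from -1 (fully open) to 1 (shut). In form: {"delta_pos": [[x, y, z], ...], "twist": [[wx, wy, wz], ...], "fingers": [fingers, ...]}. A call has 1 to 10 rows; each row shifts and turns the commanded pose from where the row before left it, along the tool's axes as they then stand; what a row does not reach is not made up. A row lasts 1/12 s, in which the tool goes at most 41.7 mm and 7.16 degrees, less where a joint would pass 70% of its speed; a pose out of reach is approached as far as the arm can. A call with a number of a shift or a turn outside -1 to 1 is refused whole. A call with a gripper value outside its range is refused whole. The fingers move at their own pace and stop on an object; "force" is the grip in N (left out, the last holds). Time passes only in rows, so rows that do not move let the fingers close. It gives the time, the measured TCP pose, the force and the opening at its end, in the units of the state.
- ctrl.read_state(): the state, without advancing time (a new reading comes with each control period).
- ctrl.snapshot(name): name is "scene" or "top" or "wrist"; returns the picture (384x512x3 uint8, red, green, blue); there is no depth.
- ctrl.camera_model(name): a dict with "intrinsics" (3x3 intrinsics, pixels), "k1" (the pictures are not rectified: a ray, as slopes to the right and down, at radius r is drawn at 1 + k1 r^2 times it, then the intrinsics apply), "world_from_camera" (4x4, takes a point from camera to world coordinates); the wrist camera has in their place "tool_from_camera" (4x4, takes a point from camera to tool coordinates, whose origin is the TCP and whose axes are the tool frame's). Camera axes: x right, y down, z forward; pixel columns grow to the right and rows downward; lengths in m; the calibration is good to about 2 mm. A picture is of the moment at which its call begins: read the wrist's pose just before it. camera_model takes no time and is no camera call.
- ctrl.hand_in(): hands the job in, once; it reports no verdict.
The state is a dict: "time_s": time; "qpos": joint angles; "qvel": joint speeds; "joint_efforts": joint torques, N m; "position": TCP position; "tcp_rot": TCP orientation; "ft_force": force on the tool from outside, world axes, zero at the start; "moment": the same for the moment, N m; "opening": finger opening in m.
Only numpy, scipy, OpenCV 4.12 (cv2) and the standard library are available. Lean on these libraries where they do the work, as an engineer would, in place of code of your own. Each camera call takes 0.05 s, during which the arm holds its last target. There are 200 camera calls.

TASK

The washing machine's dispenser drawer has been rinsed and lies on the worktop: pick up its blue siphon cap, set it the right way up and square over the siphon stud in the softener compartment, and press it down until it clicks and is fully home on its seat. Do not let up after the click: the job finishes while you are still holding the cap firmly down, with nothing else disturbed and the drawer not shoved about.

Things in the scene. Friction and masses are not known exactly. Their poses are not given: they have to be found in the camera images.
- drawer: Loose white plastic dispenser drawer, open on top, 240 mm long (its x), 210 mm wide (its y), 0.6 kg, lying on the worktop. Origin: centre of its underside; z up. Front panel 76 mm high at the -x end. Three compartments run along x, softener at the -y side. Outer walls 66 mm high, dividers 52 mm.
- softener_bay (a point): Centre of the softener compartment's floor, 5 mm above the drawer's underside, at y = -60 mm in the drawer; the drawer's axes. The compartment is 72 mm wide (y) and 206 mm long (x) inside; walls on its -y side 66, +y side 52, rear (+x) end 60 mm above the drawer's underside. It holds the stud.
- stud_seat (a point): Centre of the flat round seat, 42 mm across, at the foot of the siphon stud; 10 mm above the drawer's underside, at x = +22, y = -60 mm in the drawer; the drawer's axes. The stud rises from here. The seated cap's origin is at this point, its x along the drawer's x, so that its tab stands across the compartment.
- stud_tip (a point): Tip of the grey siphon stud, 31 mm above its seat. The stud is 18 mm in diameter, its top 8 mm coned to 10 mm. Four sprung catches stand out to 24.8 mm across 6 mm above the seat and give way inwards; the cap's rim meets them when about 11 mm above the seat. The push then climbs to some 10 to 17 N, drops suddenly (click), and the rim meets the hard seat.
- cap: Loose blue siphon cap, about 35 g, standing upright on the worktop. Origin: centre of its open lower rim; z up. The same either way round (half turn). Socket tube 31 mm outside, 20.5 mm inside, 32 mm deep; a lip inside the rim snaps below the stud's catches. Cover plate 48 mm (x) by 56 mm (y), its top 36 mm above the origin.
- cap_tab (a point): Middle of the finger tab on the cap, 45 mm above the cap's origin; the cap's axes. The tab is 12 mm thick (x), 40 mm wide (y), and stands from 36 to 54 mm above the origin. Grip it across its thickness, fingers closing along the cap's x; fingertips may rest on the cover plate, which reaches 18 mm beyond the tab on each side.
- softener: Bystander: white softener bottle, 76 mm across, 220 mm tall, origin at the centre of its underside.
- vase: Bystander: clear glass vase, 90 mm across, 180 mm tall, origin at the centre of its underside.
- dosing_cup: Bystander: light blue dosing cup, 64 mm across, 55 mm tall, origin at the centre of its underside.
- brush: Bystander: wooden scrubbing brush, 125 by 48 mm, 40 mm high, bristles down, origin at the centre of its underside.
There are look-alikes about, which are no part of the job. There is more than one size of the cap; the job needs the largest.

How it is judged:
On the way, in this order (a step that is already met when the one before it is completed fails the run):
1. the cap has been lifted off the worktop (height (world z) of cap above 0.04 m), for 0.1 s.
2. the cap has snapped past the catches and sits on its seat (z of cap in the frame of stud_seat below 0.0025 m and horizontal distance between cap and stud_seat below 0.003 m), for 0.1 s.
At the end, for the whole second after the job is handed in: The cap is past the click on the stud: rim within 2.5 mm of the seat, centred within 3 mm, tipped less than 0.08 rad, square within 0.2 rad, and the robot still presses it onto the drawer with over 5 N through the last second; the drawer lies flat and still on the worktop (all of step 2 and z of cap in the frame of stud_seat above -0.003 m and angle between the z axis of cap and the z axis of drawer, either way round below 0.08 rad and angle between the x axis of cap and the x axis of drawer, either way round below 0.2 rad and contact force between cap and drawer above 5 N and contact force between the fingers and cap above 3 N and angle between drawer's own z axis and vertical below 0.05 rad and linear speed of drawer below 0.02 m/s and height (world z) of drawer below 0.005 m); the arm keeps its last pose, push and grip.
It fails at once if a bystander was moved more than 30 mm or tipped (distance of any of softener, vase, dosing_cup, brush from where it was at the start of the episode above 0.03 m or angle between any of softener, vase, dosing_cup's own z axis and vertical above 0.3 rad).
It fails at once if the drawer was shoved more than 50 mm or tipped (distance of drawer from where it was at the start of the episode above 0.05 m or angle between drawer's own z axis and vertical above 0.2 rad).
It also fails if it takes over 50 s, if anything falls off the work surface, if the arm or the gripper's body presses on something with over 40 N, if the wrist force passes 120 N, or if a joint passes its speed limit or range.

## Working session

There is one attempt and no reset: what is moved stays moved. The work goes in short steps, Python scripts to look and compute and a tool call to move; the robot and the scene stay as the last step left them, time stands still between calls to the robot, and variables do not carry over. Pictures are saved under pics/ and viewed, about 8 in all and at most 12, crops included, and the job is handed in when it is done.

Besides the shell and the picture viewer there is one more tool, called as a command line: name --argument value ..., lists and objects as JSON in quotes. step_arm: Moves the arm, as the interface text tells. Scaled input: -1 to 1 covers 0.1 m each way for a shift and 0.5 rad each way for a turn. Its arguments: {"type":"object","properties":{"delta_pos":{"type":"array","items":{"type":"array","items":{"type":"number","minimum":-1,"maximum":1}}},"twist":{"type":"array","items":{"type":"array","items":{"type":"number","minimum":-1,"maximum":1}}},"fingers":{"type":"array","items":{"type":"number"}},"force":{"type":"number"}},"required":["delta_pos","twist","fingers"]}

```bash
mkdir -p pics; ls; python3 - <<'E'
from bench import ctrl
import cv2,numpy as np
s=ctrl.read_state();print(s)
ims=[]
for n in("scene","top"):
    im=ctrl.snapshot(n);cv2.imwrite(f"pics/{n}0.png",im[:,:,::-1]);m=ctrl.camera_model(n);print(n,m)
print(ctrl.camera_model("wrist"))
E
```

```text
pics
{'time_s': 0.0, 'qpos': array([-1.35300101e+00,  2.76580817e-01,  1.50612406e+00,  3.85301670e-05,
        1.36070965e+00, -1.21005541e-01]), 'qvel': array([-0.00025572, -0.00067429,  0.00050184,  0.0003229 , -0.00072753,
       -0.00098275]), 'joint_efforts': array([-1.08271848e-03, -4.16780484e+01, -2.45807076e+01,  7.95891719e-05,
        1.09950654e-02, -2.12730595e-05]), 'position': array([ 0.19098557, -0.54174544,  0.20375146]), 'tcp_rot': array([-0.69696761, -0.11985327,  0.69700332, -0.11856524]), 'ft_force': array([-0.48062863, -0.77743832, -0.66060553]), 'moment': array([0.04922677, 0.02809029, 0.02597759]), 'opening': 0.08549186474555376}
scene {'intrinsics': array([[466.33387627,   0.        , 265.38419917],
       [  0.        , 466.33387627, 196.73078895],
       [  0.        ,   0.        ,   1.        ]]), 'k1': 0.0531012033026428, 'world_from_camera': array([[ 0.21666535,  0.66764049, -0.71225859,  1.53773836],
       [ 0.97621235, -0.15422086,  0.15239873, -0.2212628 ],
       [-0.00809757, -0.72833516, -0.68517321,  0.99926323],
       [ 0.        ,  0.       
[... 360 characters left out ...]
5, -0.00163234],
       [ 0.01115854, -0.0573252 , -0.9982932 ,  1.34555157],
       [ 0.        ,  0.        ,  0.        ,  1.        ]])}
{'intrinsics': array([[298.02404451,   0.        , 256.18607995],
       [  0.        , 298.02404451, 192.80411797],
       [  0.        ,   0.        ,   1.        ]]), 'k1': -0.07573253233364115, 'tool_from_camera': array([[ 3.07521433e-04, -2.99012503e-01,  9.54249144e-01,
        -1.68830278e-01],
       [ 9.99998787e-01,  1.54875957e-03,  1.63036472e-04,
         7.36319038e-04],
       [-1.52665243e-03,  9.54247937e-01,  2.99012616e-01,
        -7.80158607e-02],
       [ 0.00000000e+00,  0.00000000e+00,  0.00000000e+00,
         1.00000000e+00]])}
```

View pics/top0.png

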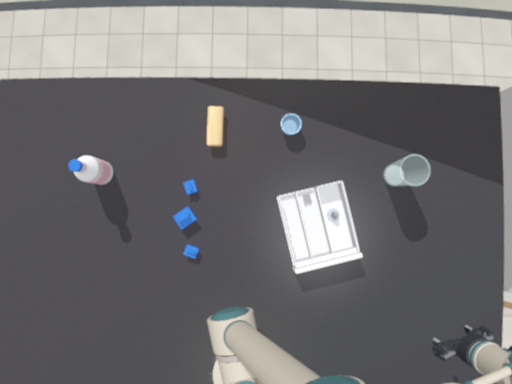

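View pics/scene0.png

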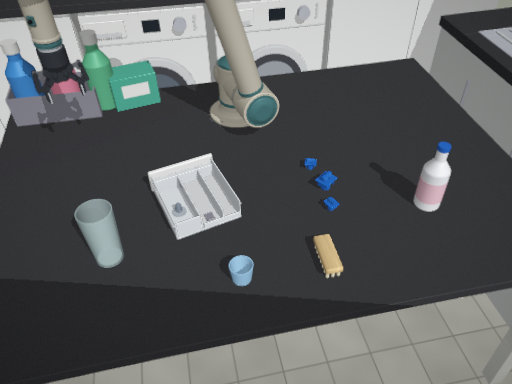

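The top view shows three blue caps at (190,187), (185,217) and (191,252), with the middle one the largest. The drawer is at about (322,226), front panel towards the robot, and the grey stud is at (334,215) in its right compartment.

```bash
cat > h.py <<'E'
from bench import ctrl
import cv2,numpy as np
from scipy.spatial.transform import Rotation as R
def pose():
    s=ctrl.read_state();T=np.eye(4);T[:3,:3]=R.from_quat(s["tcp_rot"]).as_matrix();T[:3,3]=s["position"];return s,T
def cam(n):
    m=ctrl.camera_model(n)
    return m, (pose()[1]@m["tool_from_camera"] if n=="wrist" else m["world_from_camera"])
def norm(px,m):
    K=m["intrinsics"];d=(np.atleast_2d(px).astype(float)-K[:2,2])/K[[0,1],[0,1]];u=d.copy()
    for _ in range(20):u=d/(1+m["k1"]*(u**2).sum(1,keepdims=True))
    return u
def cast(px,z,m,T):
    u=norm(px,m);d=np.c_[u,np.ones(len(u))]@T[:3,:3].T;o=T[:3,3]
    return o+d*((z-o[2])/d[:,2])[:,None]
def project(P,m,T):
    c=(np.atleast_2d(P)-T[:3,3])@T[:3,:3];u=c[:,:2]/c[:,2:];r=(u**2).sum(1,keepdims=True)
    return u*(1+m["k1"]*r)*m["intrinsics"][0,0]+m["intrinsics"][:2,2]
def blobs(im,lo,hi,amin):
    k=cv2.inRange(cv2.cvtColor(im,cv2.COLOR_RGB2HSV),lo,hi)
    c,_=cv2.findContours(k,cv2.RETR_EXTERNAL,cv2.CHAIN_APPROX_NONE)
    return [x for x in c if cv2.contourArea(x)>amin]
E
python3 - <<'E'
from h import *
m,T=cam("top");im=cv2.imread("pics/top0.png")[:,:,::-1].copy()
for c in blobs(im,(105,150,60),(130,255,255),30):
    p=cast(c.reshape(-1,2),.036,m,T)[:,:2]
    r=cv2.minAreaRect((p*1000).astype(np.float32));print("blue",r)
g=cv2.inRange(im,(170,170,170),(255,255,255));g[:170]=0;g[285:]=0;g[:,:265]=0;g[:,375:]=0
c=max(cv2.findContours(g,0,cv2.CHAIN_APPROX_NONE)[0],key=cv2.contourArea)
p=cast(c.reshape(-1,2),.066,m,T)[:,:2]
r=cv2.minAreaRect((p*1000).astype(np.float32));print("drawer",r)
print("stud",cast([[334,214]],.041,m,T))
s,_=pose();print(R.from_quat(s["tcp_rot"]).as_matrix())
E
```

```text
blue ((391.1200256347656, 175.37564086914062), (40.001686096191406, 34.18046951293945), 69.2707290649414)
blue ((494.0386657714844, 197.10777282714844), (50.3829460144043, 57.222328186035156), 34.84428405761719)
blue ((590.0801391601562, 181.78378295898438), (40.295162200927734, 33.25312423706055), 19.620237350463867)
blue ((654.3938598632812, 549.6532592773438), (35.35213088989258, 36.0433235168457), 2.3912887573242188)
drawer ((473.46337890625, -214.43849182128906), (242.960693359375, 214.3521728515625), 14.149658203125)
stud [[ 0.51118276 -0.2640587   0.041     ]]
[[-3.16949773e-04  3.32313529e-01 -9.43168923e-01]
 [ 1.54879835e-03 -9.43167676e-01 -3.32313610e-01]
 [-9.99998750e-01 -1.56610520e-03 -2.15749866e-04]]
```

step_arm --delta_pos '[[0,-0.298,-0.266],[0,-0.298,-0.266],[0,-0.298,-0.266],[0,-0.298,-0.266],[0,-0.298,-0.266],[0,-0.298,-0.266],[0,-0.298,-0.266],[0,-0.298,-0.266],[0,-0.298,-0.266],[0,-0.298,-0.266]]' --twist '[[0,0,0],[0,0,0],[0,0,0],[0,0,0],[0,0,0],[0,0,0],[0,0,0],[0,0,0],[0,0,0],[0,0,0]]' --fingers '[-1,-1,-1,-1,-1,-1,-1,-1,-1,-1]'

```text
time_s: 0.93
position: [0.3429, -0.1709, 0.2045]
tcp_rot: [0.697, 0.119, -0.697, 0.119]
ft_force: [1.8, -0.3, 0.1]
opening: 0.0858
```

step_arm --delta_pos '[[0,-0.298,-0.266],[0,-0.298,-0.266],[0,-0.298,-0.266],[0,-0.298,-0.266],[0,-0.298,-0.266],[0,-0.298,-0.266],[0,-0.298,-0.266],[0,-0.298,-0.266],[0,-0.298,-0.266],[0,-0.298,-0.266]]' --twist '[[0,0,0],[0,0,0],[0,0,0],[0,0,0],[0,0,0],[0,0,0],[0,0,0],[0,0,0],[0,0,0],[0,0,0]]' --fingers '[-1,-1,-1,-1,-1,-1,-1,-1,-1,-1]'

```text
time_s: 1.77
position: [0.4948, 0.1987, 0.2042]
tcp_rot: [-0.697, -0.119, 0.697, -0.12]
ft_force: [0.5, 0.0, 1.0]
opening: 0.0852
```

step_arm --delta_pos '[[0,0,0],[0,0,0],[0,0,0],[0,0,0],[0,0,0],[0,0,0],[0,0,0],[0,0,0],[0,0,0],[0,0,0]]' --twist '[[-0.245,0,0],[-0.245,0,0],[-0.245,0,0],[-0.245,0,0],[-0.245,0,0],[-0.245,0,0],[-0.245,0,0],[-0.245,0,0],[-0.245,0,0],[-0.245,0,0]]' --fingers '[-1,-1,-1,-1,-1,-1,-1,-1,-1,-1]'

```text
time_s: 2.6
position: [0.4944, 0.1965, 0.2041]
tcp_rot: [-0.5, -0.5, 0.501, -0.5]
ft_force: [-0.0, 0.6, 0.3]
opening: 0.0855
```

step_arm --delta_pos '[[0.1,0,0],[0.1,0,0],[0.1,0,0],[0.1,0,0],[0.1,0,0],[0,0,0]]' --twist '[[-0.245,0,0],[-0.245,0,0],[-0.245,0,0],[-0.245,0,0],[-0.245,0,0],[0,0,0]]' --fingers '[-1,-1,-1,-1,-1,-1]'

```text
time_s: 3.1
position: [0.493, 0.1961, 0.1523]
tcp_rot: [0.326, 0.628, -0.329, 0.625]
ft_force: [-0.3, -0.8, 0.0]
opening: 0.0851
```

```bash
cat > capview.py <<'E'
from h import *
import sys
s,T0=pose();m,T=cam("wrist");im=ctrl.snapshot("wrist");cv2.imwrite(f"pics/{sys.argv[1]}.png",im[:,:,::-1])
print(s["time_s"],s["position"],s["ft_force"]);print(T0[:3,:3].round(4), "yaw tool y",np.degrees(np.arctan2(T0[1,1],T0[0,1])))
for c in blobs(im,(105,150,40),(130,255,255),800):
    p=cast(c.reshape(-1,2),.036,m,T)[:,:2]
    print(cv2.contourArea(c),c.reshape(-1,2).mean(0),cv2.minAreaRect((p*1000).astype(np.float32)))
E
python3 capview.py w1
```

```text
3.1 [0.49296236 0.19606406 0.1522581 ] [-0.2528679  -0.84948296  0.00849469]
[[-0.0048  0.8211  0.5707]
 [-0.0014  0.5708 -0.8211]
 [-1.     -0.0048 -0.0016]] yaw tool y 34.802995052921915
```

View pics/w1.png

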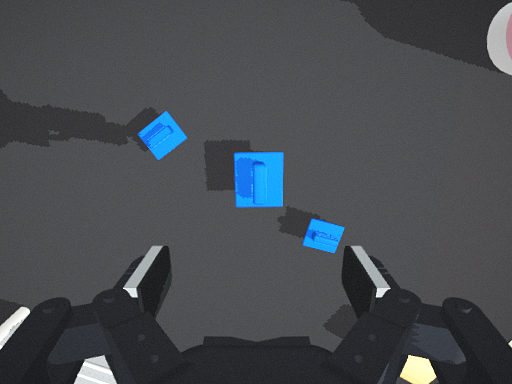

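The wrist view shows the large cap upright at (259,180). Its tab runs vertically in the image, square to the jaws, and the two smaller caps are clear of the fingers.

```bash
sed -i 's/(105,150,40),(130,255,255),800/(98,150,60),(130,255,255),1800/' capview.py; python3 capview.py w2 | tail -3; python3 - <<'E'
from h import *
# tab top: bright faces
im=cv2.imread("pics/w2.png");print(cv2.cvtColor(im,cv2.COLOR_BGR2HSV)[182,230:290:3].tolist())
print(cv2.cvtColor(im,cv2.COLOR_BGR2HSV)[190,246:274].tolist())
m,T=cam("wrist")
E
```

```text
[-9.000e-04  5.671e-01 -8.237e-01]
 [-1.000e+00 -3.200e-03 -1.100e-03]] yaw tool y 34.54769001158569
2564.5 [257.62189055 178.07462687] ((495.5870666503906, 197.56947326660156), (48.284828186035156, 56.360809326171875), 34.71940994262695)
[[140, 24, 65], [113, 78, 78], [108, 221, 243], [107, 235, 242], [107, 230, 242], [107, 227, 243], [107, 229, 241], [103, 216, 254], [103, 229, 255], [101, 228, 255], [101, 222, 255], [101, 240, 255], [101, 233, 255], [101, 229, 255], [101, 225, 255], [102, 234, 255], [101, 231, 255], [104, 213, 255], [135, 11, 89], [110, 9, 86]]
[[107, 232, 241], [107, 232, 240], [108, 227, 242], [107, 234, 240], [105, 220, 253], [100, 211, 255], [108, 231, 230], [107, 239, 247], [103, 238, 255], [102, 236, 255], [101, 232, 255], [101, 228, 255], [101, 223, 255], [101, 232, 255], [100, 236, 255], [100, 234, 255], [101, 228, 255], [101, 230, 255], [102, 219, 254], [100, 213, 255], [102, 231, 255], [101, 228, 255], [102, 233, 255], [101, 230, 255], [101, 223, 255], [101, 229, 255], [101, 230, 255], [101, 226, 255]]
```

step_arm --delta_pos '[[0.15,0.03,0.003],[0.2,0,0],[0.2,0,0],[0.2,0,0],[0.2,0,0],[0.11,0,0],[0,0,0],[0,0,0]]' --twist '[[0,0,0],[0,0,0],[0,0,0],[0,0,0],[0,0,0],[0,0,0],[0,0,0],[0,0,0]]' --fingers '[-1,-1,-1,-1,-1,-1,-1,-1]' --force 60

```text
time_s: 3.87
position: [0.4977, 0.1981, 0.0488]
tcp_rot: [0.329, 0.626, -0.329, 0.626]
ft_force: [0.0, -0.7, -0.1]
opening: 0.085
```

```bash
python3 capview.py w3
```

```text
3.8667 [0.49771765 0.19808737 0.04880832] [ 0.02431302 -0.72471169 -0.13529804]
[[-0.000e+00  8.232e-01  5.678e-01]
 [-1.000e-04  5.678e-01 -8.232e-01]
 [-1.000e+00 -1.000e-04  1.000e-04]] yaw tool y 34.597451934894444
5652.0 [251.27702703 215.69256757] ((495.8269348144531, 197.5013427734375), (47.986934661865234, 56.95698547363281), 35.6141471862793)
2762.5 [107.0621118  151.55279503] ((396.2514953613281, 182.1613006591797), (38.774959564208984, 31.407455444335938), 70.52317810058594)
```

View pics/w3.png

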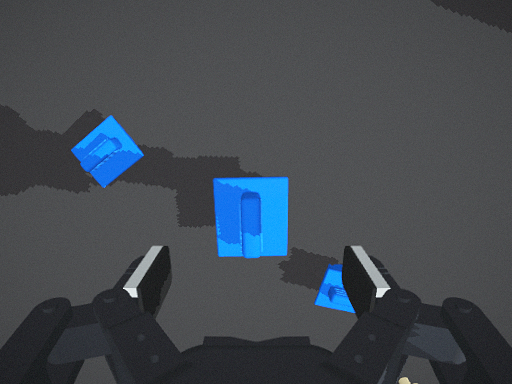

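The cap is at (251,216), midway between the open jaws to within 2 mm. I'll make that small correction and close.

step_arm --delta_pos '[[0.02,-0.017,-0.005],[0,0,0],[0,0,0],[0,0,0],[0,0,0],[0,0,0],[0,0,0],[0,0,0],[0,0,0],[0,0,0]]' --twist '[[0,0,0],[0,0,0],[0,0,0],[0,0,0],[0,0,0],[0,0,0],[0,0,0],[0,0,0],[0,0,0],[0,0,0]]' --fingers '[-1,0,0.5,1,1,1,1,1,1,1]'

```text
time_s: 4.75
position: [0.4957, 0.1975, 0.0465]
tcp_rot: [0.328, 0.626, -0.328, 0.626]
ft_force: [-0.2, 0.5, -0.4]
opening: 0.0001
```

step_arm --delta_pos '[[0,0,0],[0,0,0],[-0.1,0,0],[-0.2,0,0],[-0.3,0,0],[-0.3,0,0],[-0.3,0,0],[-0.3,0,0],[-0.2,0,0],[0,0,0]]' --twist '[[0,0,0],[0,0,0],[0,0,0],[0,0,0],[0,0,0],[0,0,0],[0,0,0],[0,0,0],[0,0,0],[0,0,0]]' --fingers '[1,1,1,1,1,1,1,1,1,1]'

```text
time_s: 5.58
position: [0.4987, 0.1983, 0.2225]
tcp_rot: [0.331, 0.623, -0.326, 0.629]
ft_force: [0.5, 0.5, 0.4]
opening: -0.0001
```

```bash
cat > held.py <<'E'
from h import *
import sys
s,T0=pose();m,T=cam("wrist");im=ctrl.snapshot("wrist");cv2.imwrite(f"pics/{sys.argv[1]}.png",im[:,:,::-1])
print(s["time_s"],s["position"],s["ft_force"],s["opening"]);print(T0[:3,:3].round(4))
E
python3 held.py w4
```

```text
5.5833 [0.49866038 0.19830124 0.22250575] [0.50660373 0.47030816 0.37765946] -9.897582889359298e-05
[[ 0.0105  0.8221  0.5693]
 [ 0.0026  0.5693 -0.8221]
 [-0.9999  0.0101  0.0039]]
```

View pics/w4.png

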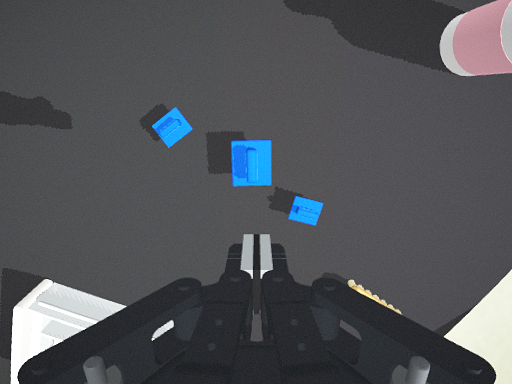

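The grasp missed. The jaws shut to 0 and the cap is still on the worktop at (251,163). In the image the fingertips sit about 30 mm further back than the spec says: the 85 mm opening spans 180 px, which puts the tips at 0.141 m depth. So I need to go lower, checking close up.

step_arm --delta_pos '[[0.2,0,0],[0.4,0,0],[0.4,0,0],[0.4,0,0],[0.2,0,0],[0.1,0,0],[0,0,0],[0,0,0],[0,0,0]]' --twist '[[0,0,0],[0,0,0],[0,0,0],[0,0,0],[0,0,0],[0,0,0],[0,0,0],[0,0,0],[0,0,0]]' --fingers '[-1,-1,-1,-1,-1,-1,-1,-1,-1]'

```text
time_s: 6.38
position: [0.4972, 0.1978, 0.048]
tcp_rot: [0.329, 0.626, -0.327, 0.627]
ft_force: [0.0, -0.0, -0.4]
opening: 0.0852
```

```bash
python3 capview.py w5; python3 - <<'E'
from h import *
s,T0=pose();m,T=cam("wrist")
for x,w in((-.041,.0855),(-.005,.0855)):
    for z in(-.011,.011):
        print(x,z,[project((T0@[x,y,z,1])[:3],m,T)[0].round(0).tolist() for y in(-w/2,w/2)])
E
```

```text
6.3833 [0.49718286 0.19784793 0.04799398] [ 0.02076888 -0.02001623 -0.39073859]
[[ 3.000e-03  8.222e-01  5.692e-01]
 [ 7.000e-04  5.692e-01 -8.222e-01]
 [-1.000e+00  2.800e-03  1.200e-03]] yaw tool y 34.69445889490261
5694.5 [251.91919192 216.33670034] ((495.89593505859375, 197.42242431640625), (47.974178314208984, 57.222530364990234), 35.61124801635742)
2792.0 [106.78313253 151.88554217] ((396.08087158203125, 182.10977172851562), (38.83961868286133, 31.34975814819336), 70.39768981933594)
-0.041 -0.011 [[164.0, 241.0], [343.0, 241.0]]
-0.041 0.011 [[168.0, 281.0], [338.0, 281.0]]
-0.005 -0.011 [[181.0, 214.0], [326.0, 214.0]]
-0.005 0.011 [[184.0, 247.0], [323.0, 247.0]]
```

step_arm --delta_pos '[[0.12,-0.012,-0.003],[0.12,0,0],[0.12,0,0],[0,0,0],[0,0,0]]' --twist '[[0,0,0],[0,0,0],[0,0,0],[0,0,0],[0,0,0]]' --fingers '[-1,0,0,0,0]'

```text
time_s: 6.85
position: [0.4951, 0.1972, 0.0115]
tcp_rot: [0.328, 0.626, -0.328, 0.627]
ft_force: [0.4, -0.3, 0.4]
opening: 0.0426
```

```bash
python3 capview.py w6
```

```text
6.85 [0.49514627 0.19718817 0.01150843] [ 0.4114003  -0.25891926  0.41239459]
[[ 1.300e-03  8.222e-01  5.692e-01]
 [ 2.000e-04  5.692e-01 -8.222e-01]
 [-1.000e+00  1.200e-03  5.000e-04]] yaw tool y 34.69244508712999
8042.5 [254.72451791 242.41597796] ((496.8572692871094, 196.218017578125), (47.623817443847656, 60.71824645996094), 35.81629180908203)
4134.0 [ 80.125 163.72 ] ((396.8880310058594, 183.35009765625), (41.572757720947266, 30.84027862548828), 70.0991439819336)
```

View pics/w6.png

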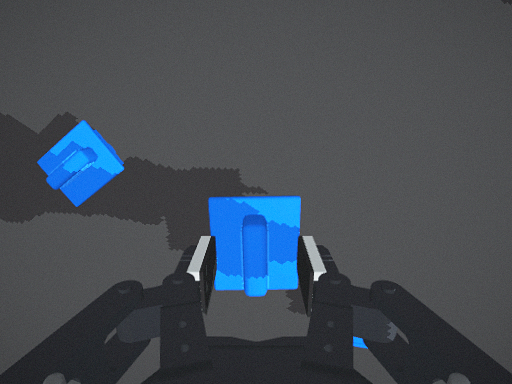

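The half-closed pads at (200,245) and (312,245) now straddle the tab, which runs down column 256. I'll close now.

step_arm --delta_pos '[[0.01,0,0],[0,0,0],[0,0,0],[0,0,0],[0,0,0],[0,0,0],[0,0,0]]' --twist '[[0,0,0],[0,0,0],[0,0,0],[0,0,0],[0,0,0],[0,0,0],[0,0,0]]' --fingers '[0.3,0.6,1,1,1,1,1]' --force 70

```text
time_s: 7.48
position: [0.4952, 0.1972, 0.0104]
tcp_rot: [0.329, 0.626, -0.328, 0.627]
ft_force: [-1.0, -0.7, 7.3]
opening: 0.0102
```

step_arm --delta_pos '[[-0.05,0,0],[-0.15,0,0],[-0.3,0,0],[-0.3,0,0],[-0.3,0,0],[-0.3,0,0],[-0.1,0,0],[0,0,0],[0,0,0],[0,0,0]]' --twist '[[0,0,0],[0,0,0],[0,0,0],[0,0,0],[0,0,0],[0,0,0],[0,0,0],[0,0,0],[0,0,0],[0,0,0]]' --fingers '[1,1,1,1,1,1,1,1,1,1]'

```text
time_s: 8.32
position: [0.4931, 0.1967, 0.1576]
tcp_rot: [0.327, 0.627, -0.329, 0.625]
ft_force: [-0.4, 0.4, -0.5]
opening: 0.0104
```

```bash
python3 held.py w7; python3 - <<'E'
from h import *
im=cv2.imread("pics/w7.png")[:,:,::-1].copy()
for c in blobs(im,(98,150,60),(130,255,255),500): print(cv2.contourArea(c),cv2.boundingRect(c),cv2.minAreaRect(c))
s,T0=pose();m,T=cam("wrist")
# expected plate corners if origin at tool x=+.0105, plate top 36 mm above
for x in(-.024,.024):
  for y in(-.028,.028): print((x,y),project((T0@[.0105-.036,x,y,1])[:3],m,T)[0].round(1))
# drawer yaw target for tool y and top-view stud position
E
```

```text
8.3167 [0.49310587 0.19665503 0.157631  ] [-0.39374367  0.40859936 -0.51141518] 0.01036386524926565
[[-0.0037  0.8222  0.5692]
 [-0.001   0.5692 -0.8222]
 [-1.     -0.0036 -0.0013]]
6207.0 (210, 197, 133, 101) ((276.0, 247.0), (100.0, 132.0), 90.0)
1214.5 (139, 111, 49, 49) ((162.72308349609375, 135.2153778076172), (34.55608367919922, 37.187255859375), 52.12501525878906)
(-0.024, -0.028) [206.  197.2]
(-0.024, 0.028) [211.2 290.8]
(0.024, -0.028) [300.6 197.4]
(0.024, 0.028) [295.7 291. ]
```

View pics/w7.png

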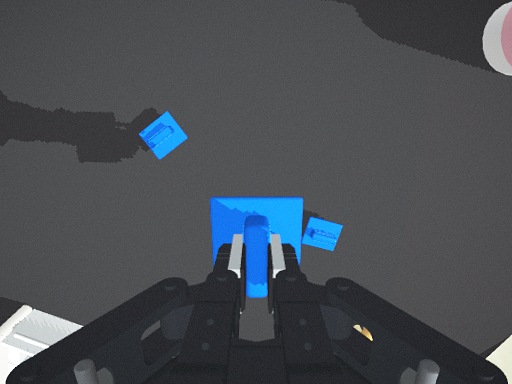

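The cap is held square and centred in the jaws: its plate spans columns 210–302 with the far edge at row 197, about as predicted. Next I'll move over the stud and turn −20.5° in yaw.

step_arm --delta_pos '[[-0.1,0,0],[-0.15,-0.1,0.16],[-0.17,-0.2,0.31],[0,-0.21,0.33],[0,-0.21,0.33],[0,-0.21,0.33],[0,-0.21,0.33],[0,-0.21,0.33],[0,-0.21,0.33],[0,-0.21,0.33]]' --twist '[[0,0,0],[0,0,0],[0,0,0],[0,0,0],[0,0,0],[0,0,0],[0,0,0],[0,0,0],[0,0,0],[0,0,0]]' --fingers '[1,1,1,1,1,1,1,1,1,1]'

```text
time_s: 9.2
position: [0.5067, -0.1341, 0.2012]
tcp_rot: [0.328, 0.627, -0.328, 0.626]
ft_force: [1.6, -0.2, 0.4]
opening: 0.01
```

step_arm --delta_pos '[[0,-0.21,0.33],[0,-0.21,0.33],[0,-0.21,0.33],[0,-0.1,0.13],[0,0,0],[0,0,0],[0,0,0],[0,0,0],[0,0,0],[0,0,0]]' --twist '[[0,0,0],[0,0,0],[0,0,0],[0,0,0],[0.18,0,0],[0.18,0,0],[0.18,0,0],[0.176,0,0],[0,0,0],[0,0,0]]' --fingers '[1,1,1,1,1,1,1,1,1,1]'

```text
time_s: 10.03
position: [0.5108, -0.2654, 0.2012]
tcp_rot: [0.434, 0.559, -0.434, 0.558]
ft_force: [-0.1, 1.1, -0.8]
opening: 0.0102
```

```bash
python3 held.py w8; python3 - <<'E'
from h import *
m,T=cam("wrist")
print(project([[.511,-.264,.041],[.511,-.264,.01]],m,T))
E
```

```text
10.0333 [ 0.51081001 -0.2654391   0.20116124] [-0.08898683  1.06834691 -0.8417575 ] 0.010247101242313723
[[-1.000e-03  9.689e-01  2.473e-01]
 [ 9.000e-04  2.473e-01 -9.689e-01]
 [-1.000e+00 -8.000e-04 -1.100e-03]]
[[255.18351097 168.75573019]
 [255.28804822 163.19654741]]
```

View pics/w8.png

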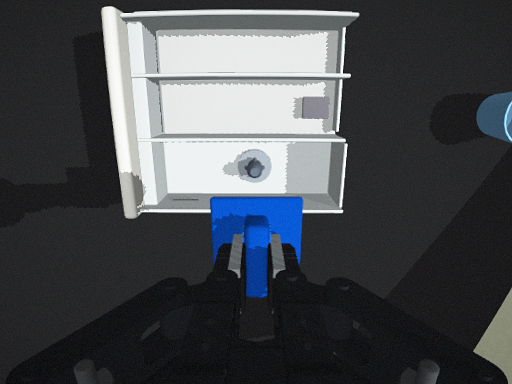

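The wrist view shows the drawer almost square to the image. The stud tip is at (255,168) on its seat ring at about (255,165), and the cap is just below it at columns 211–302.

```bash
cat > stud.py <<'E'
from h import *
import sys
s,T0=pose();m,T=cam("wrist");im=ctrl.snapshot("wrist");cv2.imwrite(f"pics/{sys.argv[1]}.png",im[:,:,::-1])
print(s["position"],s["ft_force"],"yaw",np.degrees(np.arctan2(T0[1,1],T0[0,1])),"tilt",T0[:2,0].round(4))
g=cv2.cvtColor(im,cv2.COLOR_RGB2GRAY)
e=project([[s["position"][0],s["position"][1],.03]],m,T)[0].astype(int) if len(sys.argv)<4 else np.array([int(sys.argv[2]),int(sys.argv[3])])
print("gray patch");x0,y0=e-26
print(g[e[1]-22:e[1]+24:2,e[0]-26:e[0]+28:2])
# divider & wall lines: brightest ridge per column
for r0,r1,z in((130,146,.052),(66,84,.052),(8,24,.066),(203,217,.066)):
    cols=np.arange(160,200 if r0==203 else 335,3);sub=g[r0:r1,cols].astype(float)
    gy=np.abs(np.diff(sub,axis=0));rows=r0+.5+gy.argmax(0)
    w=cast(np.c_[cols,rows],z,m,T)[:,:2];l=cv2.fitLine(w.astype(np.float32),cv2.DIST_HUBER,0,1e-4,1e-4).ravel()
    print("line yaw",np.degrees(np.arctan2(l[1],l[0])),l[2:])
E
python3 stud.py w9
```

```text
[ 0.51086019 -0.26551154  0.20125982] [ 0.46082801  0.34944811 -0.92263888] yaw 14.313404612956251 tilt [-0.0008  0.0007]
gray patch
[[242 242 242 242 244 242 241 241 243 242 241 242 242 241 242 242 242 242
  241 242 242 242 242 242 243 242 241]
 [242 241 241 241 241 242 242 242 241 243 242 244 244 244 243 243 242 243
  241 241 242 243 242 241 242 243 241]
 [241 242 241 241 241 242 241 242 245 244 211 200 172 175 191 193 235 243
  242 241 242 241 242 242 242 241 241]
 [242 241 241 242 242 241 243 213 206 161 177 196 196 194 194 192 180 183
  231 243 241 242 242 241 241 242 242]
 [243 242 243 242 241 240 238 183 182 194 195 194 188 193 193 191 192 196
  190 230 242 242 241 242 241 242 242]
 [240 242 241 241 238 185 182 185 189 193 192 193 192 193 192 191 197 188
  193 197 235 243 241 241 242 241 241]
 [240 242 242 242 208 186 194 192 190 186 157 156 190 152 179 193 191 191
  190 192 195 244 241 241 242 242 242]
 [242 242 241 237 189 188 193 192 153 151 138 141  95  91 138 200 195 192
  193 190 189 213 242 242 241 242 242]
 [239 227 245 183 182 175 150 133 133 134 130  74  60  83  93  
[... 1112 characters left out ...]
 185 189 192 189 189 215 236
  243 241 241 241 240 241 240 241 241]
 [242 242 241 241 240 241 241 241 240 241 242 243 239 238 240 239 243 242
  242 240 241 242 242 241 242 242 242]
 [241 241 241 240 242 241 240 241 241 242 241 240 242 241 241 241 242 241
  241 240 241 242 240 242 241 241 240]
 [241 241 239 241 242 242 242 240 242 241 241 240 241 241 243 240 240 241
  242 241 241 241 240 241 241 240 242]
 [242 240 242 242 241 241 241 241 243 241 241 241 241 241 241 241 241 241
  241 242 241 241 241 241 242 242 241]]
line yaw 14.918055 [ 0.48907843 -0.2315391 ]
line yaw 14.083093 [ 0.4836164  -0.16937569]
line yaw 14.013788 [ 0.47783124 -0.1108017 ]
line yaw 14.576257 [ 0.43983662 -0.3257922 ]
```

```bash
cat > fit.py <<'E'
from h import *
import sys
im=cv2.imread(f"pics/{sys.argv[1]}.png")[:,:,::-1].copy();s,T0=pose();m,T=cam("wrist")
g=cv2.cvtColor(im,cv2.COLOR_RGB2GRAY);e=project([[*s["position"][:2],.03]],m,T)[0].astype(int);print("e",e)
# ring rim by radial rays: last transition from <222 to >=222
pts=[]
for a in np.radians(np.arange(-80,100,5)):
    r=np.arange(10,22,.25);x=e[0]+r*np.cos(a);y=e[1]-2+r*np.sin(a)
    v=cv2.remap(g,x.astype(np.float32)[None],y.astype(np.float32)[None],1)[0].astype(float)
    k=np.where((v[:-1]<222)&(v[1:]>=222))[0]
    if len(k):pts.append((x[k[-1]],y[k[-1]]))
w=cast(np.array(pts),.010,m,T)[:,:2]
A=np.c_[2*w,np.ones(len(w))];c=np.linalg.lstsq(A,(w**2).sum(1),rcond=None)[0];print("seat",c[:2],"r",np.sqrt(c[2]+c[:2]@c[:2]),len(w))
# dark stud blob
k=(g<145).astype(np.uint8)[e[1]-12:e[1]+16,e[0]-8:e[0]+14]
print("tip",cast([[e[0]+1,e[1]+5]],.041,m,T)[0,:2])
rel=(np.array([*c[:2],.01])-T0[:3,3])@T0[:3,:3];print("seat in tool",rel)
# plate edges
b=cv2.inRange(cv2.cvtColor(im,cv2.COLOR_RGB2HSV),(98,120,40),(130,255,255))
for r in(200,206,212,218,224):
    q=np.where(b[r,190:330])[0]+190;print(r,q.min(),q.max(),end="; ")
q=np.where(b[:,230:285].any(1))[0];col=[np.where(b[150:,c])[0].min()+150 for c in(216,225,256,285,297)];print("top rows",col)
for r in(212,):print("pred",[project((T0@[.0105-.036,y,z,1])[:3],m,T)[0].round(1).tolist() for y,z in((-.024,-.028),(.024,-.028),(-.024,-.01),(.024,-.01))])
E
python3 fit.py w9
```

```text
e [254 167]
seat [ 0.50983342 -0.26752845] r 0.021520352246750727 36
tip [ 0.51183713 -0.26778733]
seat in tool [ 0.19139147 -0.00146712  0.0017646 ]
200 210 302; 206 210 302; 212 211 301; 218 211 302; 224 211 301; top rows [np.int64(197), np.int64(197), np.int64(197), np.int64(197), np.int64(197)]
pred [[205.5, 198.2], [300.0, 198.4], [207.2, 230.7], [298.4, 230.8]]
```

step_arm --delta_pos '[[0.1,-0.028,0.024],[0.2,0,0],[0.3,0,0],[0.3,0,0],[0.25,0,0],[0.15,0,0],[0.1,0,0],[0,0,0],[0,0,0],[0,0,0]]' --twist '[[0,0,0],[0,0,0],[0,0,0],[0,0,0],[0,0,0],[0,0,0],[0,0,0],[0,0,0],[0,0,0],[0,0,0]]' --fingers '[1,1,1,1,1,1,1,1,1,1]'

```text
time_s: 10.97
position: [0.5097, -0.2696, 0.0627]
tcp_rot: [0.434, 0.557, -0.434, 0.559]
ft_force: [0.4, -0.5, -0.4]
opening: 0.0106
```

```bash
python3 held.py w10; python3 - <<'E'
from h import *
ims=[]
for n,P in(("scene",(.509,-.268,.06)),("top",(.509,-.268,.06))):
    m,T=cam(n);im=ctrl.snapshot(n)[:,:,::-1];c=project([P],m,T)[0].astype(int);print(n,c)
    c=np.clip(c,[45,45],[466,338]);ims.append(cv2.resize(im[c[1]-45:c[1]+45,c[0]-45:c[0]+45],(390,390),interpolation=cv2.INTER_CUBIC))
cv2.imwrite("pics/st1.png",np.hstack(ims))
E
```

```text
10.9667 [ 0.5097326  -0.26955715  0.06265179] [ 0.35217703 -0.47932985 -0.42546018] 0.01063368685117334
[[ 0.0019  0.9695  0.2452]
 [-0.0014  0.2452 -0.9695]
 [-1.      0.0015  0.0018]]
scene [176 198]
top [336 214]
```

View pics/st1.png

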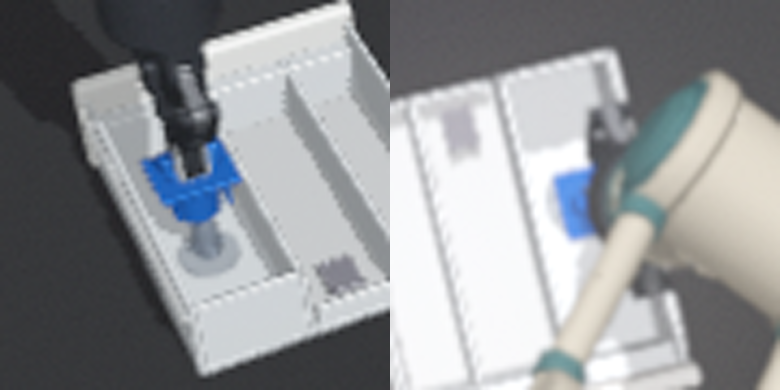

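The scene crop shows the cap upright just above the stud, with the tube at about column 196, the stud at 206 and the seat at 208. I'll check how much of that offset is just perspective.

```bash
python3 - <<'E'
from h import *
m,T=cam("scene");c=np.array([176,198])
for n,p in(("rim axis",(.5097,-.2696,.052)),("tube top",(.5097,-.2696,.084)),("plate",(.5097,-.2696,.088)),("tip",(.5097,-.2696,.041)),("seat",(.5097,-.2696,.010)),("seat +5x",(.5147,-.2696,.01)),("seat+5y",(.5097,-.2646,.01))):
    print(n,((project([p],m,T)[0]-c+45)*390/90).round(1))
g=cv2.cvtColor(cv2.imread("pics/st1.png"),cv2.COLOR_BGR2HSV)
for r in(205,210,215,225,235,245,250,255,260):print(r,g[r,165:250:5,2].tolist(),)
print([(r,np.where((g[r,120:260,0]>95)&(g[r,120:260,1]>150))[0][[0,-1]]+120) for r in(190,195,200,205,210,215)])
E
```

```text
rim axis [195.8 205.7]
tube top [189.2 171.1]
plate [188.3 166.7]
tip [198.1 217.4]
seat [204.3 249.6]
seat +5x [204.9 254.5]
seat+5y [211.6 248.4]
205 [176, 173, 170, 159, 167, 179, 184, 184, 182, 177, 167, 176, 205, 181, 166, 153, 146]
210 [165, 157, 152, 166, 169, 178, 183, 185, 183, 177, 169, 184, 213, 209, 172, 165, 152]
215 [169, 164, 162, 175, 165, 177, 184, 185, 184, 177, 188, 211, 216, 215, 179, 169, 161]
225 [164, 168, 167, 168, 167, 152, 136, 148, 159, 152, 156, 203, 220, 216, 214, 183, 164]
235 [213, 201, 200, 189, 162, 141, 126, 142, 150, 151, 139, 150, 181, 192, 206, 215, 199]
245 [216, 215, 214, 198, 171, 143, 128, 136, 149, 154, 138, 137, 169, 181, 184, 205, 216]
250 [213, 215, 204, 177, 167, 148, 139, 133, 145, 160, 157, 149, 177, 181, 180, 194, 217]
255 [213, 214, 204, 172, 180, 177, 160, 144, 142, 154, 167, 167, 182, 180, 177, 191, 217]
260 [195, 213, 206, 176, 177, 181, 180, 173, 165, 168, 176, 181, 181, 176, 178, 209, 215]
[(190, array([156, 228])), (195, array([160, 216])), (200, array([162, 217])), (205, array([171, 216])), (210, array([174, 216])), (215, array([177, 211]))]
```

step_arm --delta_pos '[[0,0.012,-0.026],[0.05,0,0],[0.05,0,0],[0,0,0],[0,0,0]]' --twist '[[0,0,0],[0,0,0],[0,0,0],[0,0,0],[0,0,0]]' --fingers '[1,1,1,1,1]' --force 80

```text
time_s: 11.53
position: [0.509, -0.2658, 0.051]
tcp_rot: [0.434, 0.558, -0.434, 0.557]
ft_force: [-0.5, 0.4, -0.1]
opening: 0.0098
```

step_arm --delta_pos '[[0.04,0,0],[0.04,0,0],[0.04,0,0],[0,0,0]]' --twist '[[0,0,0],[0,0,0],[0,0,0],[0,0,0]]' --fingers '[1,1,1,1]'

```text
time_s: 11.87
position: [0.5094, -0.2669, 0.0389]
tcp_rot: [0.434, 0.558, -0.435, 0.558]
ft_force: [-0.0, -1.9, -1.7]
opening: 0.0101
```

The rim is past the cone with almost no force, so the cap is on the stud. I'll carry on to the catches.

step_arm --delta_pos '[[0.03,0,0],[0.03,0,0],[0,0,0]]' --twist '[[0,0,0],[0,0,0],[0,0,0]]' --fingers '[1,1,1]'

```text
time_s: 12.12
position: [0.5096, -0.2667, 0.0332]
tcp_rot: [0.434, 0.558, -0.435, 0.558]
ft_force: [-0.4, -3.1, -1.1]
opening: 0.0099
```

step_arm --delta_pos '[[0.03,0,0],[0.02,0,0],[0.02,0,0],[0,0,0]]' --twist '[[0,0,0],[0,0,0],[0,0,0],[0,0,0]]' --fingers '[1,1,1,1]'

```text
time_s: 12.45
position: [0.5101, -0.2671, 0.0281]
tcp_rot: [0.434, 0.557, -0.435, 0.559]
ft_force: [-0.9, -2.3, 7.4]
opening: 0.0094
```

step_arm --delta_pos '[[0.02,0,0],[0.02,0,0],[0,0,0]]' --twist '[[0,0,0],[0,0,0],[0,0,0]]' --fingers '[1,1,1]'

```text
time_s: 12.7
position: [0.5093, -0.2655, 0.0222]
tcp_rot: [0.435, 0.558, -0.434, 0.558]
ft_force: [2.0, -0.0, -4.3]
opening: 0.0096
```

step_arm --delta_pos '[[0.02,0,0],[0.01,0,0],[0,0,0]]' --twist '[[0,0,0],[0,0,0],[0,0,0]]' --fingers '[1,1,1]'

```text
time_s: 12.95
position: [0.5093, -0.2652, 0.0205]
tcp_rot: [0.435, 0.558, -0.434, 0.557]
ft_force: [-1.4, 1.5, 8.8]
opening: 0.0102
```

The click shows in the force: it climbed to 7.4 N or more, then dropped to −4.3 N. The rim now meets the seat at TCP z 0.0205. I'll press harder and hold.

step_arm --delta_pos '[[0.01,0,0],[0,0,0],[0,0,0]]' --twist '[[0,0,0],[0,0,0],[0,0,0]]' --fingers '[1,1,1]'

```text
time_s: 13.2
position: [0.5094, -0.2652, 0.0204]
tcp_rot: [0.435, 0.558, -0.434, 0.558]
ft_force: [-2.7, 1.8, 14.5]
opening: 0.0098
```

step_arm --delta_pos '[[0.005,0,0],[0,0,0],[0,0,0],[0,0,0],[0,0,0],[0,0,0]]' --twist '[[0,0,0],[0,0,0],[0,0,0],[0,0,0],[0,0,0],[0,0,0]]' --fingers '[1,1,1,1,1,1]'

```text
time_s: 13.7
position: [0.5094, -0.2652, 0.0204]
tcp_rot: [0.435, 0.558, -0.434, 0.558]
ft_force: [-3.9, 2.8, 17.0]
opening: 0.0098
```

```bash
python3 held.py w11; python3 - <<'E'
from h import *
m,T=cam("scene");im=ctrl.snapshot("scene")[:,:,::-1];a=cv2.resize(im[153:243,131:221],(390,390),interpolation=cv2.INTER_CUBIC)
w=cv2.imread("pics/w11.png")[100:310,150:360];cv2.imwrite("pics/st2.png",np.hstack([a,cv2.resize(w,(390,390))]))
E
```

```text
13.7 [ 0.50940435 -0.2652439   0.02041951] [-3.86007492  2.83663785 17.00228939] 0.009826595743906612
[[ 5.000e-04  9.696e-01  2.448e-01]
 [ 8.000e-04  2.448e-01 -9.696e-01]
 [-1.000e+00  7.000e-04 -6.000e-04]]
```

View pics/st2.png

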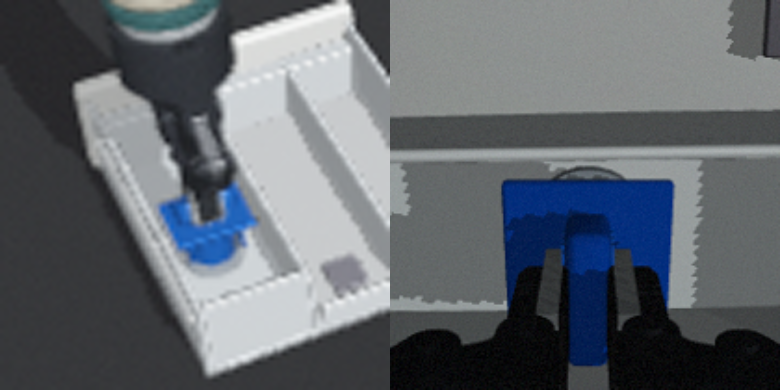

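```bash
python3 -c "
from bench import ctrl
print(ctrl.hand_in());print(ctrl.read_state()['ft_force'])"
```

```text
the job is handed in; nothing more can be done
None
the job is handed in; nothing more can be done
```

I picked up the largest blue cap, turned it square to the drawer, set it over the siphon stud and pressed it past the catches. I handed the job in at about 14 s with the arm still pressing; no verdict was reported.

**Last checks**
- **Click:** the push climbed to at least 7.4 N, dropped suddenly to −4.3 N, then rose against a hard stop at TCP z = 0.0204 m. The seat was predicted at 0.0205 m. I only read the force at the end of each move, so I never saw the 10–17 N peak itself.
- **Hold:** the push was about 17 N down at hand-in. The jaws were still on the tab at 9.8 mm, with the grip set to 80 N.
- **Position:** the pictures show the cap flat and square on the seat ring. The drawer moved no more than a millimetre or so as far as the pictures show. I did not measure the cap's centring on the stud after seating. The bystanders were not re-checked at the end, but the arm kept clear of them.

**What failed or disagreed**
- **First grasp missed:** the fingertips sit about 28 mm behind the TCP when shut (judged from the wrist image), not 8 mm ahead as described. I went in again about 36 mm lower and the grasp held.
- **Stud position:** the wrist and scene cameras disagreed by about 3 mm across the compartment. I corrected towards the scene camera, and the cap then slid over the stud with almost no force.

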